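Make up two moulding kits in a cheese dairy

TASK

Make up two moulding kits from the stock on the table. Long tray: the round mould in the bay at the handle end, the round follower in the middle bay and the steel press weight in the bay at the far end; short tray: the square mould in the bay at the handle end and the square follower in the other. Each piece must stand as it stands now (moulds base up, followers and weight knob up), flat on the floor of its bay, and the low hoop and the spoon are not needed: leave them where they are.

Things in the scene. Friction and masses are not known exactly. Their poses are not given: they have to be found in the camera images.
- long_tray: The long grey plastic kit tray, 256 x 88 x 14 mm, fixed; three bays in a row along its x, each 80 x 80 mm inside; walls and floor 4 mm thick, walls 14 mm high. A wire handle sticks out 32 mm at its -x end, which points roughly back to the robot (within 0.2 rad). Origin: centre of the underside, x away from the handle, z up. Bay centres at x = -84, 0 and +84 mm, y = 0; bay floor at z = 4 mm.
- short_tray: The short grey plastic kit tray, 172 x 88 x 14 mm, fixed; two bays in a row along its x, each 80 x 80 mm inside; walls and floor 4 mm thick, walls 14 mm high. A wire handle sticks out 32 mm at its -x end, which points roughly back to the robot (within 0.2 rad). Origin: centre of the underside, x away from the handle, z up. Bay centres at x = -42 and +42 mm, y = 0; bay floor at z = 4 mm.
- round_mould: White plastic round cheese mould standing upside down, its closed slotted base on top: an upright cylinder 56 mm in diameter at the foot (54 mm above) and 75 mm high, about 70 g. Origin: centre of the underside, z up. Rigid; can be gripped across its sides.
- square_mould: White plastic square cheese mould standing upside down, its closed slotted base on top: an upright block 54 x 54 mm (56 at the foot) and 58 mm high, about 60 g. Origin: centre of the underside, z up, x and y square to its sides. Rigid; can be gripped across its sides.
- round_follower: White plastic round follower (pressing lid): a disc 52 mm in diameter and 10 mm thick with a round upright knob, 24 mm in diameter and 32 mm high, in the middle of its top; 42 mm high in all; lies flat, knob up, on the table. Origin: centre of the underside, z up. About 50 g.
- square_follower: White plastic square follower (pressing lid): a plate 52 x 52 mm and 10 mm thick with a round upright knob, 24 mm in diameter and 32 mm high, in the middle of its top; 42 mm high in all; lies flat, knob up, on the table. Origin: centre of the underside, z up, x and y square to the plate's sides. About 50 g.
- press_weight: Stainless steel press weight: a disc 52 mm in diameter and 28 mm thick with a round upright knob, 24 mm in diameter and 30 mm high, in the middle of its top; 58 mm high in all; lies flat, knob up, on the table. Origin: centre of the underside, z up. About 0.5 kg.
- hoop: White plastic low hoop, open at top and bottom: outer diameter 70 mm, 32 mm high. Belongs to no kit; stays where it is. Origin: centre of the underside, z up.
- spoon: Steel spoon 170 mm long, lying across the middle of the stock between its two rows, along the robot's left-right direction, less than 25 mm high. Stays where it is. Origin: its middle, underside; x along its length.
There are look-alikes about, which are no part of the job. What is shaped like the press_weight but yellow is not meant.

How it is judged:
By the outcome, as a careful person would: the job done as asked, in the order asked, and still so for the second after the job is handed in, with the robot touching nothing.
It also fails if it takes over 120 s, if anything falls off the work surface, if the arm or the gripper's body presses on something with over 40 N, if the wrist force passes 120 N, or if a joint passes its speed limit or range.

ROBOT

A 6-joint arm with a two-finger parallel gripper is mounted at the origin on the work surface. World frame = base frame: x ahead of the robot, y to its left, z up, the work surface at z = 0. Lengths are in m, angles in degrees, forces in N, time in s.
With the tool pointing down it reaches from about 0.4 to 0.825 m from the base axis. Payload 7 kg.
Tool frame: the origin (TCP) lies midway between the tips of the shut fingers; the grasp point (between the pads) lies 19 mm behind it; z points along the fingers, y is the line along which they close (so a half turn about z gives the same grasp; the last joint's range is limited). The gripper opens to 88 mm and grips with 3 to 60 N. Pads are 19 mm wide; open, the fingers measure 130 mm over their backs; the gripper's body (78 mm by 193 mm) begins 47 mm behind the grasp point.
Start: joints at [88.642, 20.546, 0.682, 0, -70.136, -16.507], TCP at [0.207, 0.642, 0.227] pointing down, gripper open.
Joint ranges: [-176.03, 176.03], [-82.01, 121.73], [-58.28, 71.71], [-173.87, 95.51], [-174.79, -0.11], [-173.66, 173.66]. Speed limits (degrees/s): [136.94, 136.94, 172.46, 180, 180, 180].

INTERFACE

Orientations are given as a 3x3 rotation matrix whose columns are the frame's x, y, z axes.
In Python, from rig import robot gives the robot as it stands. Calls block until the motion is done:
- robot.goto(position, orientation): joint-space move of the TCP to a pose.
- robot.servo_line(position, ori=None, speed=0.15): straight line of the TCP; ori=None keeps the orientation; speed is the mean speed in m/s.
- robot.movej(angles): joint-space move.
- robot.move_gripper(opening): opening from 0.0 (shut) to 1.0 (fully open); the grip force is fixed at half the most; returns when the fingers have stopped.
- robot.dwell(seconds).
- robot.ik(position, orientation): joint angles nearest the present ones, or None.
- robot.grab_frame(name): name is "side" or "top"; returns (picture, depth): 480x640x3 uint8, red, green, blue; 480x640 float32, m along the optical axis (not along the pixel's ray), 0 where there is no reading.
- robot.camera_info(name): a dict with "vfov" (degrees; the focal length in pixels is half the picture's height over the tangent of half this angle, whatever the lens; pixels are square), "cx", "cy" (the principal point, pixels), "view" (4x4, takes a point from world to camera coordinates). Camera axes: x right, y down, z forward; pixel columns grow to the right and rows downward; lengths in m; the calibration is good to about 2 mm. A picture is of the moment at which its call begins. camera_info takes no time and is no camera call.
A pose or a line that the arm cannot do raises robot.Unreachable and nothing moves.
- robot.job_done(): hands the job in; it is judged then, once.
Readings, each from a call of its own:
- robot.read_t(): time.
- robot.read_qpos(): joint angles.
- robot.read_qvel(): joint speeds.
- robot.read_effort(): joint torques, N m.
- robot.read_position(): TCP position.
- robot.read_tcp_rot(): TCP orientation.
- robot.read_force(): force on the tool from outside, world axes, zero at the start.
- robot.read_ft_torque(): the same for the moment, N m.
- robot.read_grip_width(): opening from 0.0 (shut) to 1.0 (fully open).
- robot.read_finger_force(): force on a finger pad.
Only numpy, scipy, OpenCV 4.12 (cv2) and the standard library are available. Lean on these libraries where they do the work, as an engineer would, in place of code of your own. Each camera call takes 0.05 s, during which the arm holds its last target. There are 200 camera calls.

## Working session

There is one attempt and no reset: what is moved stays moved. The work goes in short steps, each a Python script; the robot and the scene stay as the last script left them, time stands still between calls to the robot, and variables do not carry over. Pictures are saved under pics/ and viewed, at most 14 in all, crops included, and the job is handed in when it is done.

```bash
ls; mkdir -p pics
python3 - <<'E'
from rig import robot
import cv2, numpy as np
for n in("top","side"):
    im,d=robot.grab_frame(n); cv2.imwrite(f"pics/{n}0.png",im[:,:,::-1]); np.savez(f"{n}0.npz",im=im,d=d)
    print(n,robot.camera_info(n),(d>0).mean())
print(robot.read_t(),robot.read_tcp_rot())
E
```

```text
pics
top {'vfov': 45.99078598439753, 'cx': 325.12514158371, 'cy': 246.51574932950223, 'view': array([[-1.36188640e-02, -9.99906667e-01, -1.08794356e-03,
         4.80287784e-03],
       [-9.99161270e-01,  1.36507165e-02, -3.86058768e-02,
         5.89419147e-01],
       [ 3.86171248e-02,  5.61262885e-04, -9.99253923e-01,
         1.06566610e+00],
       [ 0.00000000e+00,  0.00000000e+00,  0.00000000e+00,
         1.00000000e+00]])} 0.995947265625
side {'vfov': 53.716826412625956, 'cx': 318.3076084213974, 'cy': 238.90507813983243, 'view': array([[-0.85905208, -0.51130876,  0.02434897,  0.50223622],
       [-0.31948162,  0.49838269, -0.80594429,  0.21113859],
       [ 0.39995126, -0.70012717, -0.59149044,  0.63766732],
       [ 0.        ,  0.        ,  0.        ,  1.        ]])} 0.9958854166666666
0.1 [[ 9.51741989e-01 -3.06899174e-01 -2.89772407e-04]
 [-3.06899258e-01 -9.51740849e-01 -1.48373610e-03]
 [ 1.79569148e-04  1.50106489e-03 -9.99998857e-01]]
```

View pics/top0.png

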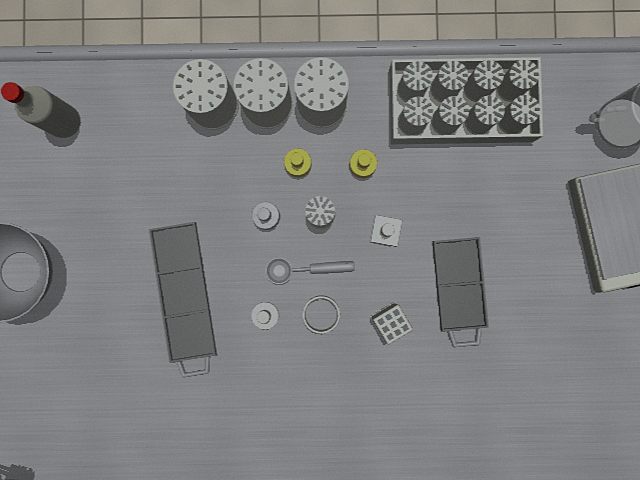

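View pics/side0.png

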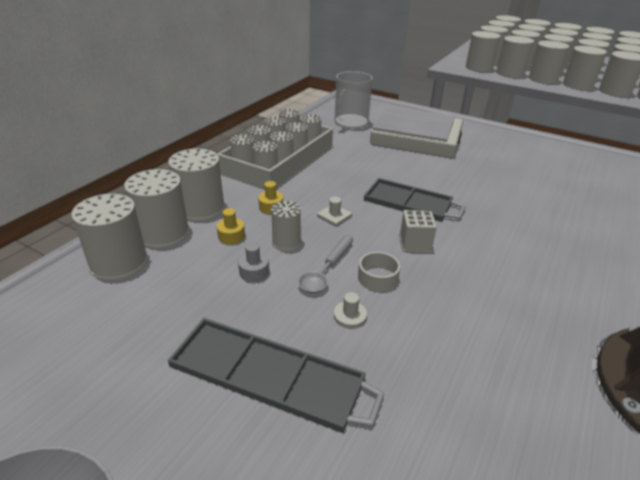

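The top view shows: long tray centre (183,292) with its handle at the bottom, short tray (460,284), round mould (320,211), steel weight (265,215), round follower (264,316), square follower (386,231), square mould (391,324), hoop (321,315) and spoon (310,269). The side view confirms which is which: the follower is the white one nearest the long tray, and the weight is grey metal.

```bash
cat > h.py <<'E'
import numpy as np, cv2
from rig import robot
def cloud(d,name="top"):
    c=robot.camera_info(name); f=240/np.tan(np.radians(c["vfov"]/2)); V=c["view"]
    v,u=np.mgrid[:480,:640]
    P=np.stack([(u-c["cx"])/f*d,(v-c["cy"])/f*d,d],-1)
    return (P-V[:3,3])@V[:3,:3]
def px(u,v,z,name="top"):
    "pixel -> world at height z"
    c=robot.camera_info(name); f=240/np.tan(np.radians(c["vfov"]/2)); V=c["view"]
    r=np.array([(u-c["cx"])/f,(v-c["cy"])/f,1])@V[:3,:3]; o=-V[:3,3]@V[:3,:3]
    return o+r*(z-o[2])/r[2]
E
python3 - <<'E'
from h import *
z=np.load("top0.npz");im=z["im"];W=cloud(z["d"])
print("table z",np.percentile(W[350:470,230:550,2],[5,50,95]))
def top(name,u,v,h,r,tol=.008):
    m=np.zeros((480,640),bool); m[v-r:v+r,u-r:u+r]=1
    m&=abs(W[...,2]-h)<tol
    q=W[m][:,:2]; (c,s,a)=cv2.minAreaRect((q*1000).astype(np.float32))
    print(name,len(q),"z",np.median(W[m][:,2]).round(4),"mean",q.mean(0).round(4),"rect",np.round(c,1),np.round(s,1),round(a,1))
top("rm",320,211,.075,22); top("sm",391,324,.058,28)
top("rf",264,316,.042,16);top("sf",386,231,.042,16);top("pw",265,215,.058,18)
top("pw disc",265,215,.028,22);top("rf disc",264,316,.010,20,.004);top("sf plate",386,231,.010,24,.004)
top("hoop",321,315,.032,28); 
g=cv2.cvtColor(im,cv2.COLOR_RGB2GRAY)
print(g[292,180],g[292,120])
for n,(x0,x1,y0,y1) in dict(long=(140,225,215,375),short=(425,495,230,345)).items():
    m=np.zeros((480,640),np.uint8); m[y0:y1,x0:x1]=g[y0:y1,x0:x1]<115
    m=cv2.morphologyEx(m,cv2.MORPH_OPEN,np.ones((7,7)))
    v,u=np.nonzero(m); b=cv2.boxPoints(cv2.minAreaRect(np.stack([u,v],1).astype(np.float32)))
    Q=np.array([px(*p,.012)[:2] for p in b])*1000
    c,s,a=cv2.minAreaRect(Q.astype(np.float32)); print(n,b.round(0).tolist(),np.round(c,1),np.round(s,1),round(a,2))
big=cv2.resize(im[190:390,140:500],None,fx=2.2,fy=2.2,interpolation=cv2.INTER_CUBIC)
cv2.imwrite("pics/crop0.png",big[:,:,::-1])
E
```

```text
table z [-0.00348958 -0.00017049  0.00315664]
rm 686 z 0.0756 mean [0.6518 0.005 ] rect [651.9   5.1] [50.5 52.5] 89.3
sm 894 z 0.0581 mean [ 0.4456 -0.124 ] rect [ 445.3 -124.5] [54.  54.1] 30.0
rf 132 z 0.0419 mean [0.4606 0.1126] rect [460.4 113. ] [22.4 22.3] 32.2
sf 132 z 0.0418 mean [ 0.6187 -0.1201] rect [ 619.2 -120.4] [22.5 22.3] 87.2
pw 132 z 0.0576 mean [0.6495 0.108 ] rect [649.7 108.3] [22.2 22.9] 69.7
pw disc 452 z 0.0281 mean [0.6487 0.1071] rect [649.9 108.2] [51.3 49.3] 44.4
rf disc 414 z 0.0102 mean [0.4609 0.1116] rect [460.  112.7] [49.9 51.3] 88.0
sf plate 564 z 0.0101 mean [ 0.6187 -0.1195] rect [ 622.3 -118.7] [74.7 65.3] 13.8
hoop 251 z 0.0315 mean [0.4613 0.0067] rect [462.6   5.8] [67.1 68.6] 43.9
98 138
long [[148.0, 228.0], [196.0, 221.0], [217.0, 356.0], [169.0, 363.0]] [507.4 268.5] [259.3  92.8] 8.44
short [[431.0, 241.0], [479.0, 236.0], [488.0, 327.0], [440.0, 332.0]] [ 514.8 -257.7] [173.7  92.2] 4.37
```

View pics/crop0.png

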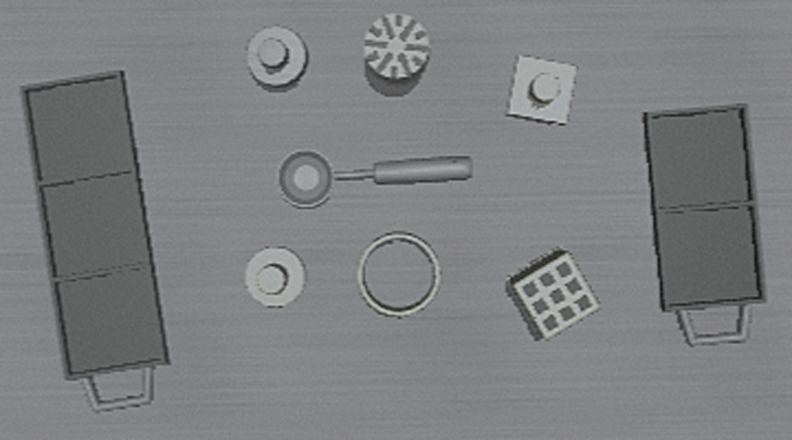

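```bash
cat >> h.py <<'E'
def R(a):
    a=np.radians(a); return np.array([[-np.sin(a),np.cos(a),0],[np.cos(a),np.sin(a),0],[0,0,-1.]])
def best(p,a):
    "fingers close along world angle a; take the half turn nearest the present joints"
    q=np.array(robot.read_qpos()); c=[]
    for s in(0,180):
        j=robot.ik(p,R(a+s))
        if j is not None: c.append((abs(np.array(j)-q).max(),s))
    return R(a+min(c)[1]), min(c)[1]
LONG=(np.array([.5074,.2685]),8.3); SHORT=(np.array([.5148,-.2577]),4.5)
def bay(t,x): return t[0]+x*np.array([np.cos(np.radians(t[1])),np.sin(np.radians(t[1]))])
def move(xy,zt,a_pick,tray,x,open_mm,rel_mm,a_place,zhi=.2):
    robot.move_gripper(open_mm/88)
    p=[*xy,zhi]; r,_=best(p,a_pick); robot.goto(p,r)
    robot.servo_line([*xy,zt],speed=.12); robot.move_gripper(0)
    w=robot.read_grip_width()*88; robot.servo_line([*xy,zhi],speed=.15)
    print("grip mm",round(w,1),round(robot.read_grip_width()*88,1),"force",np.round(robot.read_force(),2))
    b=bay(tray,x); p=[*b,zhi]; r,_=best(p,a_place); robot.goto(p,r)
    robot.servo_line([*b,zt+.03],speed=.15); robot.servo_line([*b,zt+.0045],speed=.04)
    print("at floor",np.round(robot.read_force(),2),np.round(robot.read_position(),4))
    robot.move_gripper(rel_mm/88); robot.servo_line([*b,zhi],speed=.15); print("t",robot.read_t())
def snap(n,k,box=None,s=1):
    im,d=robot.grab_frame(n); np.savez(f"{n}{k}.npz",im=im,d=d)
    if box: im=cv2.resize(im[box[1]:box[3],box[0]:box[2]],None,fx=s,fy=s,interpolation=cv2.INTER_CUBIC)
    cv2.imwrite(f"pics/{n}{k}.png",im[:,:,::-1])
E
python3 - <<'E'
from h import *
move((.652,.005),.040,90,LONG,-.084,76,72,LONG[1]+90)
snap("side",1)
E
```

```text
grip mm 53.9 54.3 force [-0.06 -0.44 -0.67]
at floor [-1.93 -1.14  4.17] [0.4239 0.256  0.0443]
t 11.375
```

View pics/side1.png

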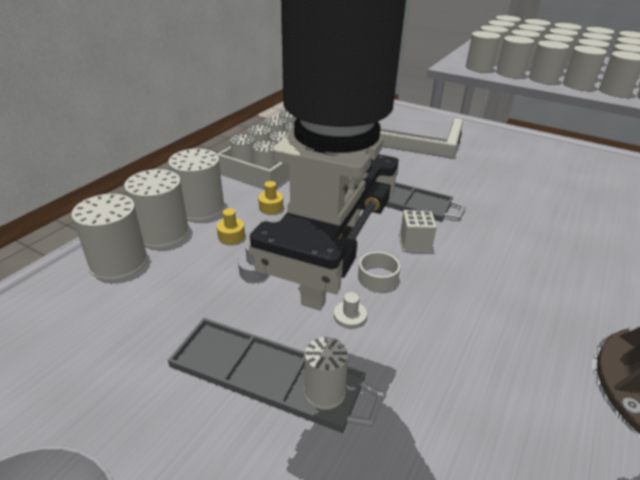

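The round mould stands upright in the handle-end bay, at about (325,375). Next are the round follower and the weight.

Run:
```python
from h import *
move((.4605,.1128),.016,90,LONG,0,48,40,LONG[1]+90)
move((.6497,.1082),.034,90,LONG,.084,48,40,LONG[1]+90)
robot.goto([.45,-.05,.3],best([.45,-.05,.3],90)[0])
snap("side",2); snap("top",2)
```

```text
grip mm 23.5 23.3 force [ 0.28  0.37 -0.17]
at floor [-0.29 -0.76  0.79] [0.5072 0.2683 0.0202]
t 20.8667
grip mm 23.3 23.2 force [-0.3  -0.01 -5.33]
at floor [-1.35  0.46 -3.7 ] [0.5904 0.2806 0.0383]
t 29.875
```

View pics/side2.png

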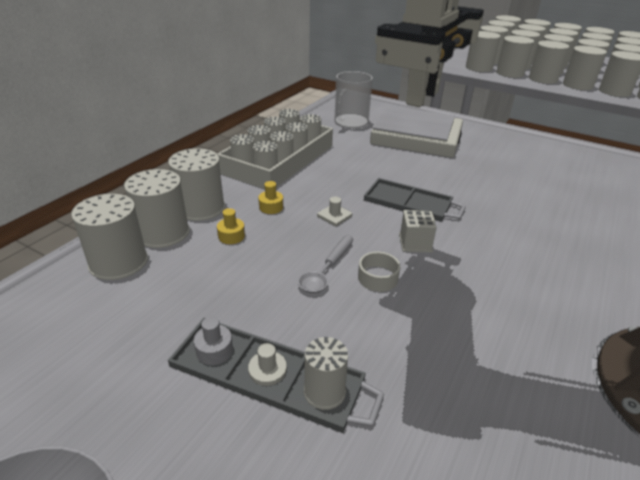

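View pics/top2.png

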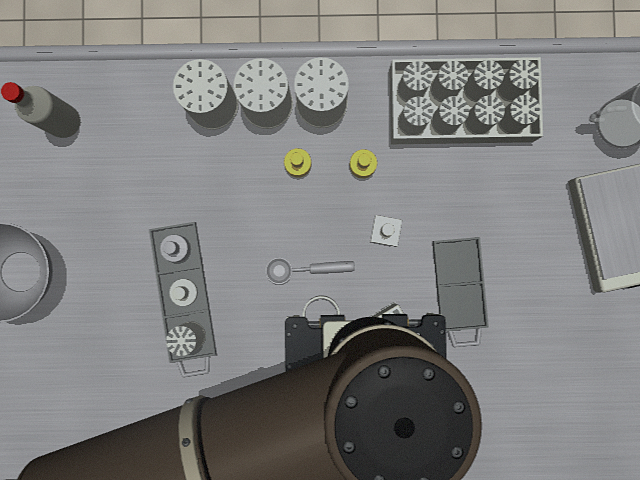

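Both pictures show the weight, follower and mould in the three long-tray bays, at about (174,247), (183,292) and (181,341) in the top view. The hoop, spoon and yellow weights haven't moved. Next is the short tray.

Run:
```python
from h import *
W=cloud(np.load("top2.npz")["d"])
def top(n,u,v,h,r,T,x):
    m=np.zeros((480,640),bool); m[v-r:v+r,u-r:u+r]=1; m&=abs(W[...,2]-h)<.007
    q=W[m]; print(n,len(q),q.mean(0).round(4),"z p5-95",np.percentile(q[:,2],[5,95]).round(4),"bay",bay(T,x).round(4))
top("rm",181,341,.079,22,LONG,-.084);top("rf",183,292,.046,16,LONG,0);top("pw",173,247,.062,16,LONG,.084)
move((.4454,-.1243),.030,120,SHORT,-.042,76,70,SHORT[1]+90)
move((.619,-.1203),.016,79.3,SHORT,.042,48,40,SHORT[1]+90)
robot.goto([.45,.05,.35],best([.45,.05,.35],90)[0])
snap("side",3); snap("top",3)
```

```text
rm 723 [0.4239 0.254  0.0794] z p5-95 [0.0759 0.0824] bay [0.4243 0.2564]
rf 133 [0.5067 0.2665 0.0456] z p5-95 [0.0418 0.0484] bay [0.5074 0.2685]
pw 137 [0.5901 0.2789 0.0616] z p5-95 [0.0581 0.0652] bay [0.5905 0.2806]
grip mm 53.8 53.7 force [-1.08  0.82 -1.04]
at floor [ 0.31 -0.61 -0.95] [ 0.4727 -0.261   0.0342]
t 40.5
grip mm 23.4 23.5 force [ 0.33  0.02 -0.03]
at floor [ 0.29 -1.15 -0.18] [ 0.5566 -0.2544  0.0202]
t 50.05
```

View pics/side3.png

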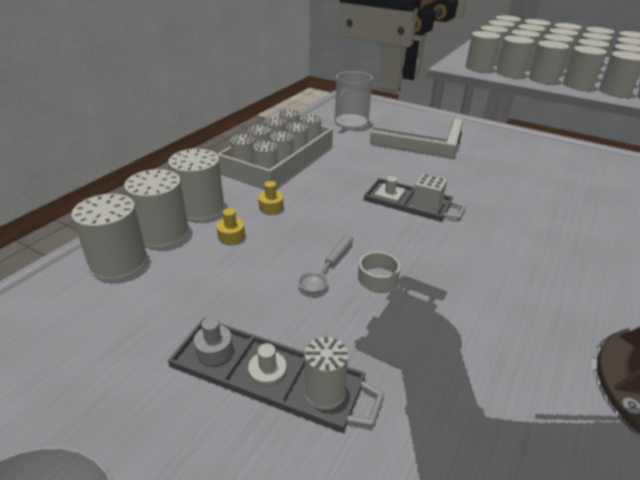

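View pics/top3.png

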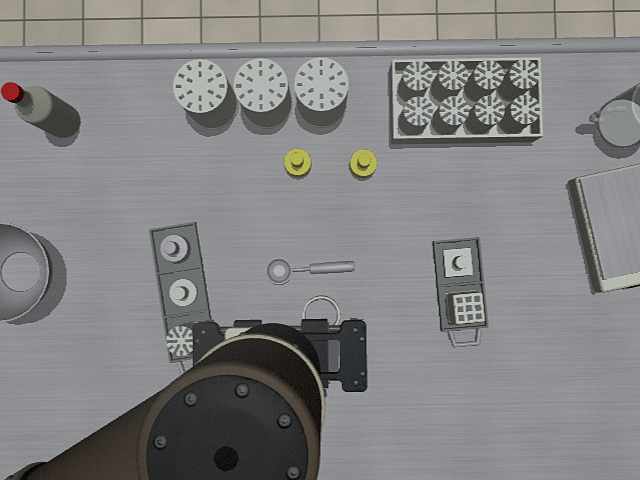

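The square follower (459,262) and square mould (467,308) sit square in the short tray, and everything else is unmoved. I'll check their seating height and then hand in.

Run:
```python
from h import *
W=cloud(np.load("top3.npz")["d"])
ok=True
for u,v,h,r in((467,308,.062,22),(460,262,.046,14)):
    z=W[v-r:v+r,u-r:u+r,2]; z=z[abs(z-h)<.01]; m=np.median(z); print(m,len(z)); ok&=abs(m-h)<.002
if ok: print(robot.job_done())
```

```text
0.06188760952168351 913
0.04570383537295222 141
the job is handed in; nothing more can be done
None
```

Both kits are made up as asked and the job is handed in at about 50 s; the camera showed all five pieces upright and flat in their bays, with the hoop and spoon untouched.

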